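# Heft out the full spice jar and shut the caddy

### The job

Of the three look-alike spice jars in the steel caddy only one is full: find it by its weight, lift it out from under the half-open cover and stand it upright in the small metal tray, setting it down gently. Leave the two empty jars standing upright on the caddy's floor, then press the cover fully shut. Do not disturb the garlic, ramekin and lemon nearby.

Things in the scene. Friction and masses are not known exactly. Their poses are not given: they have to be found in the camera images.
- caddy: fixed steel caddy, an open tray 230 (x) x 340 (y) x 60 mm high with 4 mm walls and a 4 mm floor; origin at the centre of its underside, x towards the rear wall that carries the cover's hinge. The jars stand in a row along its y axis near x = 0, about 95 mm apart
- cover (a joint): steel cover, an upside-down tray 230 x 340 x 55 mm (3 mm sheet) hinged on the caddy's rear top edge (caddy frame x = 115, z = 60 mm), held by a stiff hinge; rad: 0 = shut on the rim (top 115 mm over the table), grows to its stop at 0.93. It overhangs the jars: a tool pointing straight down cannot reach them, one leaning about 35 degrees back towards the robot can
- cover_press (a point): point on the outer (upper) face of the cover, on its middle line, 190 mm from the hinge and 40 mm from its free edge, good for pressing it shut; the z axis of the point is the outward normal of that face
- jar_a: spice jar, cylinder 44 mm across up to 79 mm, black cap 40 mm across above, 99 mm high in all; origin at the centre of its underside, z up. The three jars look exactly alike and stand in a row in the caddy; one is full (300 to 430 g), two are empty (50 to 75 g): only the weight tells which
- jar_b: spice jar, cylinder 44 mm across up to 79 mm, black cap 40 mm across above, 99 mm high in all; origin at the centre of its underside, z up. The three jars look exactly alike and stand in a row in the caddy; one is full (300 to 430 g), two are empty (50 to 75 g): only the weight tells which
- jar_c: spice jar, cylinder 44 mm across up to 79 mm, black cap 40 mm across above, 99 mm high in all; origin at the centre of its underside, z up. The three jars look exactly alike and stand in a row in the caddy; one is full (300 to 430 g), two are empty (50 to 75 g): only the weight tells which
- tray: loose small aluminium tray, 170 (x) x 130 (y) x 22 mm high with 4 mm walls and a 4 mm floor, about 600 g; origin at the centre of its underside
- garlic: garlic bulb 48 x 50 x 51 mm; origin at its underside. Bystander, stays where it is
- ramekin: white ramekin 69 mm across, 34 mm high; origin at its underside. Bystander, stays where it is
- lemon: lemon 72 x 57 x 58 mm; origin at its underside. Bystander, stays where it is
There are look-alikes about, which are no part of the job. Leave any turquoise look-alike of the jar_c alone.

How it is judged (in metres and radians):
On the way, in this order (a step that is already met when the one before it is completed fails the run):
1. the full jar stands in the tray, its weight on it, while the cover is still open (((x of jar_a in the frame of tray between -0.065 and 0.065 m and y of jar_a in the frame of tray between -0.045 and 0.045 m and z of jar_a in the frame of tray below 0.012 m and angle between jar_a's own z axis and vertical below 0.12 rad and contact force between jar_a and tray above 1.8 N and linear speed of jar_a below 0.02 m/s) or (x of jar_b in the frame of tray between -0.065 and 0.065 m and y of jar_b in the frame of tray between -0.045 and 0.045 m and z of jar_b in the frame of tray below 0.012 m and angle between jar_b's own z axis and vertical below 0.12 rad and contact force between jar_b and tray above 1.8 N and linear speed of jar_b below 0.02 m/s) or (x of jar_c in the frame of tray between -0.065 and 0.065 m and y of jar_c in the frame of tray between -0.045 and 0.045 m and z of jar_c in the frame of tray below 0.012 m and angle between jar_c's own z axis and vertical below 0.12 rad and contact force between jar_c and tray above 1.8 N and linear speed of jar_c below 0.02 m/s)) and value of joint cover above 0.5 rad), for 0.2 s.
2. the cover is shut (value of joint cover below 0.04 rad), for 0.2 s.
At the end, for the whole second after the job is handed in: The full jar stands upright (within 0.12 rad) and at rest on the tray's floor, inside its walls, its weight on the tray (more than 1.8 N); the other two jars stand upright (within 0.12 rad) on the caddy's floor inside its walls; the cover is shut to within 0.04 rad (value of joint cover below 0.04 rad and ((x of jar_a in the frame of tray between -0.065 and 0.065 m and y of jar_a in the frame of tray between -0.045 and 0.045 m and z of jar_a in the frame of tray below 0.012 m and angle between each of jar_a, jar_b, jar_c's own z axis and vertical below 0.12 rad and contact force between jar_a and tray above 1.8 N and linear speed of jar_a below 0.02 m/s and x of jar_b in the frame of caddy between -0.1 and 0.1 m and y of jar_b in the frame of caddy between -0.155 and 0.155 m and z of each of jar_b, jar_c in the frame of caddy below 0.014 m and x of jar_c in the frame of caddy between -0.1 and 0.1 m and y of jar_c in the frame of caddy between -0.155 and 0.155 m) or (x of jar_b in the frame of tray between -0.065 and 0.065 m and y of jar_b in the frame of tray between -0.045 and 0.045 m and z of jar_b in the frame of tray below 0.012 m and angle between each of jar_b, jar_a, jar_c's own z axis and vertical below 0.12 rad and contact force between jar_b and tray above 1.8 N and linear speed of jar_b below 0.02 m/s and x of jar_a in the frame of caddy between -0.1 and 0.1 m and y of jar_a in the frame of caddy between -0.155 and 0.155 m and z of each of jar_a, jar_c in the frame of caddy below 0.014 m and x of jar_c in the frame of caddy between -0.1 and 0.1 m and y of jar_c in the frame of caddy between -0.155 and 0.155 m) or (x of jar_c in the frame of tray between -0.065 and 0.065 m and y of jar_c in the frame of tray between -0.045 and 0.045 m and z of jar_c in the frame of tray below 0.012 m and angle between each of jar_c, jar_a, jar_b's own z axis and vertical below 0.12 rad and contact force between jar_c and tray above 1.8 N and linear speed of jar_c below 0.02 m/s and x of jar_a in the frame of caddy between -0.1 and 0.1 m and y of jar_a in the frame of caddy between -0.155 and 0.155 m and z of each of jar_a, jar_b in the frame of caddy below 0.014 m and x of jar_b in the frame of caddy between -0.1 and 0.1 m and y of jar_b in the frame of caddy between -0.155 and 0.155 m))); the robot touches nothing.
It fails at once if a jar is dropped or rammed into the tray (more than 40 N between a jar and the tray) (contact force between any of jar_a, jar_b, jar_c and tray above 40 N).
It fails at once if the garlic, ramekin or lemon is moved by more than 30 mm (distance of any of garlic, ramekin, lemon from where it was at the start of the episode above 0.03 m).
It also fails if it takes over 72 s, if anything falls off the work surface, if the arm or the gripper's body presses on something with over 40 N, if the wrist force passes 120 N, or if a joint passes its speed limit or range.

### The arm

A 6-joint arm with a two-finger parallel gripper is mounted at the origin on a cart in front of the work surface, level with it; the furniture and walls round the work are solid. World frame = base frame: x ahead of the robot, y to its left, z up, the work surface at z = 0. Lengths are in mm, angles in rad, forces in N, time in s.
With the tool pointing down it reaches from about 350 to 775 mm from the base axis. Payload 7.3 kg.
Tool frame: the origin (TCP) lies between the finger pads, 19 mm behind the fingertips; this is the grasp point; z points along the fingers, y is the line along which they close (so a half turn about z gives the same grasp; the last joint's range is limited). The gripper opens to 92 mm and grips with 3 to 60 N. Pads are 19 mm wide; open, the fingers measure 130 mm over their backs; the gripper's body (75 mm by 190 mm) begins 47 mm behind the grasp point.
Start: joints at [1.123, 0.342, 1.524, -0, 1.275, -0.146], TCP at [156.035, 501.294, 245.541] pointing down, gripper open.
Joint ranges: [-2.53, 2.53], [-0.77, 2.02], [0.04, 2.7], [-1, 4.14], [0.28, 2.66], [-3.11, 3.11]. Speed limits (rad/s): [2.57, 2.57, 3.14, 3.14, 3.14, 3.14].

### API

Orientations are given as [roll, pitch, yaw] about the fixed x, y, z axes, in that order (R = Rz(yaw) Ry(pitch) Rx(roll)).
In Python, from plant import get_obs, optics, ticket, finder gives the robot as it stands.
- The arm moves only by the tool send_rows, never from a script. Its arguments are lists of equal length, an entry for each row: "offset": the shift along the tool's x, y, z scaled (see below), a list of three; "delta_rot": the turn, a rotation vector about the tool's x, y, z scaled (see below), a list of three. In form: {"offset": [[dx, dy, dz], ...], "delta_rot": [[rx, ry, rz], ...]}. A call has 1 to 8 rows; each row is the pose to reach, as a shift and turn from the pose commanded when the call began, along the tool's axes at that moment, turning the shorter way round; what a row does not reach only later rows make up. The controller multiplies each number of a shift by 120 mm and each number of a turn by 360 degrees. A row lasts 1/8 s, in which the tool goes at most 62.5 mm and 10.7 degrees, less where a joint would pass 70% of its speed; a pose out of reach is approached as far as the arm can. A call with a number of a shift or a turn outside -1 to 1 is refused whole. A call with a gripper value outside its range is refused whole. "grip" is the opening, from 0 (shut) to 1 (fully open), set as the call begins (left out, the last holds). The fingers move at their own pace and stop on an object; the grip force is fixed at half the most. Time passes only in rows, so rows that repeat a pose let the fingers close. It gives the time, the measured TCP pose, the force, the opening and the grip force at its end, in the units of the state.
- get_obs(): the state, without advancing time (a new reading comes with each control period).
- optics.capture(name): name is "scene" or "top"; returns the picture (420x560x3 uint8, red, green, blue); there is no depth.
- optics.get_calibration(name): a dict with "fx", "fy", "cx", "cy" (pixels), "k1" (the pictures are not rectified: a ray, as slopes to the right and down, at radius r is drawn at 1 + k1 r^2 times it, then the intrinsics apply), "world_from_camera" (4x4, takes a point from camera to world coordinates). Camera axes: x right, y down, z forward; pixel columns grow to the right and rows downward; lengths in mm; the calibration is good to about 2 mm. A picture is of the moment at which its call begins. get_calibration takes no time and is no camera call.
- ticket.close_job(): hands the job in; it is judged then, once.
Trained networks look in the newest picture that a camera, given by its name, has taken for a name from the list of things; names that differ only in an ending like _2 or _b are one class to them, and where a whole thing is asked for, a point or a joint stands for the part that bears it (a point fixed in the world has none). Each returns a list of dicts, best first, with "confidence" (0 to 1); they miss things now and then, are a little off and sometimes report something else, mostly with a low value. They report only what shows in the picture. A call takes as long as a camera call. They do not tell look-alikes from the thing itself.
- finder.boxes_of(target, camera): "box" ([left, top, right, bottom] in pixels, round what is visible of it).
- finder.silhouettes(target, camera): "region" (420x560 bool, what is visible of it) and "box" ([left, top, right, bottom] in pixels, round what is visible of it).
- finder.pinpoint(target, camera): "uv" ([column, row] in pixels: a listed point, or the origin of a listed thing).
The state is a dict: "time": time; "joint_positions": joint angles; "dq": joint speeds; "tau": joint torques, N m; "tool_pos": TCP position; "tcp_rot": TCP orientation; "contact_force": force on the tool from outside, world axes, zero at the start; "moment": the same for the moment, N m; "grip_width": finger opening in mm; "finger_force": force on a finger pad.
Only numpy, scipy, OpenCV 4.12 (cv2) and the standard library are available. Lean on these libraries where they do the work, as an engineer would, in place of code of your own. Each camera call takes 0.05 s, during which the arm holds its last target. There are 200 camera calls.

## Working session

There is one attempt and no reset: what is moved stays moved. The work goes in short steps, Python scripts to look and compute and a tool call to move; the robot and the scene stay as the last step left them, time stands still between calls to the robot, and variables do not carry over. Pictures are saved under pics/ and viewed, at most 10 in all, crops included, and the job is handed in when it is done.

Besides the shell and the picture viewer there is one more tool, called after "Emit:" as name(argument=value, ...) on one line, values as JSON. send_rows: Moves the arm, as the interface text tells. Its arguments: {"type":"object","properties":{"offset":{"type":"array"},"delta_rot":{"type":"array"},"grip":{"type":"number"}},"required":["offset","delta_rot"]}

```bash
mkdir -p pics; cat > h.py <<'E'
import numpy as np, cv2, json
from scipy.spatial.transform import Rotation as R
from plant import get_obs, optics, ticket, finder
def cal(n):
    return optics.get_calibration(n)
def ray(n,uv):
    c=cal(n); xd=np.array([(uv[0]-c['cx'])/c['fx'],(uv[1]-c['cy'])/c['fy']])
    x=xd.copy()
    for _ in range(30): x=xd/(1+c['k1']*(x@x))
    T=np.array(c['world_from_camera']); d=T[:3,:3]@np.array([x[0],x[1],1]); return T[:3,3],d/np.linalg.norm(d)
def atz(n,uv,z):
    o,d=ray(n,uv); return o+d*(z-o[2])/d[2]
def tri(u1,u2,n1='scene',n2='top'):
    o,d=ray(n1,u1);p,e=ray(n2,u2)
    s=np.linalg.lstsq(np.stack([d,-e],1),p-o,rcond=None)[0]
    a=o+s[0]*d;b=p+s[1]*e; return (a+b)/2,np.linalg.norm(a-b)
def proj(n,P):
    c=cal(n);T=np.linalg.inv(np.array(c['world_from_camera']));p=T[:3,:3]@np.array(P)+T[:3,3]
    x=p[:2]/p[2];x=x*(1+c['k1']*(x@x));return np.array([x[0]*c['fx']+c['cx'],x[1]*c['fy']+c['cy']])
def save(n,f,crop=None,s=1):
    im=optics.capture(n)[:,:,::-1].copy()
    if crop: l,t,r,b=crop; im=im[t:b,l:r]
    cv2.imwrite(f,cv2.resize(im,None,fx=s,fy=s,interpolation=cv2.INTER_CUBIC))
def goto(pos,rot,tcp=None,cur=None):
    """print offset, delta_rot of target pose (pos, Rmatrix) from the current commanded pose"""
    o=get_obs()
    p0=np.array(o['tool_pos']) if tcp is None else np.array(tcp); R0=R.from_euler('xyz',o['tcp_rot']) if cur is None else cur
    off=R0.inv().apply(np.array(pos)-p0)/120; rv=(R0.inv()*rot).as_rotvec()/(2*np.pi)
    return off.round(4).tolist(),rv.round(4).tolist()
E
python3 - <<'E'
from h import *
o=get_obs(); print({k:np.round(v,3).tolist() for k,v in o.items()})
np.set_printoptions(suppress=True,precision=1)
for n in('scene','top'):
    save(n,f'pics/{n}0.png')
    c=cal(n);print(n,c['fx'],c['cx'],c['cy'],c['k1'],np.array(c['world_from_camera']).round(3).tolist())
    for t in('caddy','cover','cover_press','jar_a','tray','garlic','ramekin','lemon'):
        print(n,t,[(np.round(d['uv']).tolist(),round(d['confidence'],2)) for d in finder.pinpoint(t,n)][:6],[(np.round(d['box']).tolist(),round(d['confidence'],2)) for d in finder.boxes_of(t,n)][:6])
E
```

```text
{'time': 0.0, 'joint_positions': [1.123, 0.343, 1.525, -0.0, 1.275, -0.146], 'dq': [0.002, -0.001, -0.002, -0.001, -0.001, -0.002], 'tau': [0.001, -43.125, -24.422, 0.072, 0.056, -0.0], 'tool_pos': [155.886, 500.913, 244.826], 'tcp_rot': [-3.14, -0.0, 2.84], 'contact_force': [0.375, 0.869, -0.254], 'moment': [0.005, 0.021, 0.018], 'finger_force': 0.0, 'grip_width': 91.944}
scene 523.6093047367801 281.3266510545411 213.81421841279968 -0.17591216120612635 [[0.927, -0.243, 0.286, 231.859], [-0.375, -0.562, 0.737, -846.383], [-0.018, -0.791, -0.612, 803.752], [0.0, 0.0, 0.0, 1.0]]
scene caddy [([338.0, 296.0], 0.56), ([181.0, 226.0], 0.21)] [([251.0, 151.0, 457.0, 379.0], 0.56)]Traceback (most recent call last):
  File "<stdin>", line 8, in <module>
ValueError: it knows: caddy, cover_press, garlic, jar, lemon, ramekin, tray
```

View pics/scene0.png

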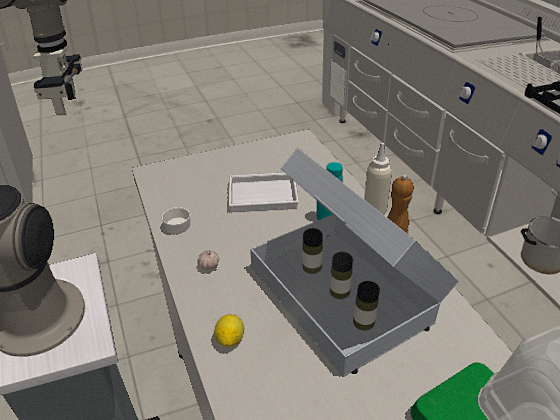

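The scene picture shows three brown jars in the caddy at about (312,250), (342,275) and (367,305). A turquoise look-alike stands behind the caddy at (330,190), and the tray is at (263,191). The lemon (229,330), garlic (207,260) and ramekin (176,220) are on the left.

```bash
python3 - <<'E'
from h import *
for n in('scene','top'):
    save(n,f'pics/{n}1.png')
    c=cal(n);print(n,c['fx'],np.array(c['world_from_camera']).round(3).tolist())
    for t in('caddy','cover_press','jar','tray','garlic','ramekin','lemon'):
        print(n,t,[(np.round(d['uv']).tolist(),round(d['confidence'],2)) for d in finder.pinpoint(t,n)][:6],[(np.round(d['box']).tolist(),round(d['confidence'],2)) for d in finder.boxes_of(t,n)][:6])
E
```

```text
scene 523.6093047367801 [[0.927, -0.243, 0.286, 231.859], [-0.375, -0.562, 0.737, -846.383], [-0.018, -0.791, -0.612, 803.752], [0.0, 0.0, 0.0, 1.0]]
scene caddy [([337.0, 294.0], 0.73), ([341.0, 291.0], 0.56)] [([250.0, 148.0, 458.0, 376.0], 0.95)]
scene cover_press [([360.0, 195.0], 0.89)] [([282.0, 150.0, 459.0, 298.0], 0.73)]
scene jar [([361.0, 322.0], 0.95), ([312.0, 266.0], 0.81), ([342.0, 293.0], 0.71), ([325.0, 219.0], 0.58)] [([303.0, 228.0, 324.0, 274.0], 0.93), ([333.0, 251.0, 352.0, 300.0], 0.81), ([354.0, 277.0, 380.0, 329.0], 0.74), ([327.0, 164.0, 344.0, 179.0], 0.6), ([315.0, 205.0, 330.0, 218.0], 0.42)]
scene tray [([261.0, 196.0], 0.81)] [([228.0, 175.0, 299.0, 210.0], 0.57)]
scene garlic [([212.0, 264.0], 0.88)] [([199.0, 248.0, 220.0, 268.0], 0.54)]
scene ramekin [([178.0, 228.0], 0.88)] [([163.0, 208.0, 193.0, 233.0], 0.63)]
scene lemon [([233.0, 340.0], 0.7)] [([218.0, 313.0, 245.0, 346.0], 0.89)]
top 533.610947640372 [[-0.031, -0.983, 0.182, 342.043], [-0.999, 0.032, 0.005, -12.332], [-0.01, -0.182, -0.983, 1154.013], [0.0, 0.0, 0.0, 1.0]]
top caddy [([357.0, 188.0], 0.82), ([273.0, 294.0], 0.64), ([369.0, 136.0], 0.41)] [([265.0, 94.0, 467.0, 253.0], 0.73)]
top cover_press [([366.0, 136.0], 0.66)] [([266.0, 93.0, 462.0, 193.0], 0.84)]
top jar [([243.0, 153.0], 0.96), ([217.0, 131.0], 0.84), ([312.0, 193.0], 0.74), ([393.0, 180.0], 0.59), ([354.0, 184.0], 0.53)] [([302.0, 179.0, 328.0, 205.0], 0.83), ([346.0, 183.0, 369.0, 198.0], 0.79), ([200.0, 109.0, 218.0, 136.0], 0.63), ([228.0, 129.0, 254.0, 160.0], 0.59)]
top tray [([175.0, 202.0], 0.89), ([372.0, 300.0], 0.48)] [([134.0, 156.0, 217.0, 248.0], 0.96)]
top garlic [([274.0, 292.0], 0.64)] [([262.0, 284.0, 281.0, 306.0], 0.63)]
top ramekin [([192.0, 314.0], 0.91)] [([175.0, 296.0, 209.0, 328.0], 0.8)]
top lemon [([372.0, 300.0], 0.97)] [([360.0, 285.0, 391.0, 311.0], 0.64), ([385.0, 164.0, 411.0, 191.0], 0.41)]
```

View pics/top1.png

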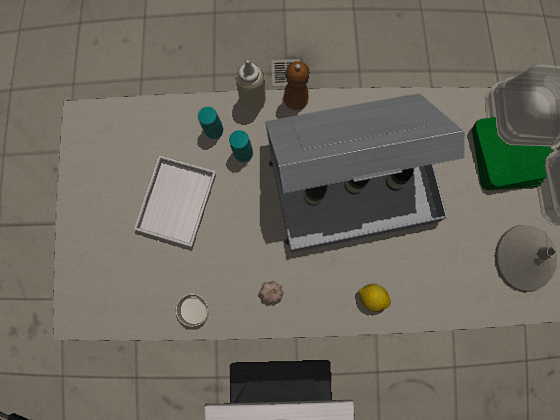

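The top picture shows the caddy jars at (315,193), (357,187) and (400,178), partly under the cover. Two turquoise look-alikes stand outside the caddy at (210,122) and (241,146), and the tray is at (176,202). Only the three brown jars inside the caddy fit the description. Next I measure from both views.

```bash
python3 - <<'E'
from h import *
np.set_printoptions(suppress=True,precision=1)
# jar bases: tri and plane
S=[(312,266),(342,293),(361,322)];
for s in S: print('base z4',atz('scene',s,4))
for s,t in zip(S,[(312,193),(354,184),(393,180)]): print('tri',*tri(s,t))
for n in('scene','top'):
    optics.capture(n)
    for d in finder.silhouettes('jar',n):
        m=d['region'];b=d['box']
        if d['confidence']<.3: continue
        # cap top centre
        r,c=np.nonzero(m); print(n,np.round(b),round(d['confidence'],2),m.sum(),'top mid z99',atz(n,((b[0]+b[2])/2,b[1]+ (5 if n=='scene' else 9)),99))
print('press',tri((360,195),(366,136)))
print('tray',tri((261,196),(175,202)),atz('scene',(261,196),0),atz('top',(175,202),0))
for t in('tray','caddy'):
  for n in('scene','top'):
    d=finder.silhouettes(t,n)[0]; m=d['region'].astype(np.uint8)
    cs,_=cv2.findContours(m,cv2.RETR_EXTERNAL,cv2.CHAIN_APPROX_NONE);c=max(cs,key=cv2.contourArea)
    a=cv2.approxPolyDP(cv2.convexHull(c),4,True)[:,0]
    print(t,n,[(p.tolist(),atz(n,p,22 if t=='tray' else 60)[:2].round().tolist()) for p in a])
for t,s,p in(('garlic',(212,264),(273,292)),('ram',(178,228),(192,314)),('lemon',(233,340),(372,300))): print(t,atz('scene',s,0),atz('top',p,0))
im=cv2.imread('pics/scene1.png')[140:390,240:470];a=cv2.resize(im,None,fx=2,fy=2,interpolation=3)
im=cv2.imread('pics/top1.png')[90:260,255:475];b=cv2.resize(im,(500,386),interpolation=3)
a=cv2.resize(a,(300*460//326//1,460)) if 0 else a
w=max(a.shape[1],b.shape[1])
cv2.imwrite('pics/a.png',a);cv2.imwrite('pics/b.png',cv2.resize(im,None,fx=3.5,fy=3.5,interpolation=3))
E
```

```text
base z4 [597.5 -84.6   4. ]
base z4 [ 621.  -184.2    4. ]
base z4 [ 619.5 -270.1    4. ]
tri [598.9 -86.8   6.4] 4.8666974938664636
tri [ 620.9 -182.6    2. ] 1.8568193558769237
tri [ 623.1 -269.9    3.6] 6.395142880276793
scene [352. 278. 380. 329.] 0.83 1109 top mid z99 [ 627.2 -259.    99. ]
scene [332. 254. 350. 301.] 0.7 868 top mid z99 [ 615.7 -179.8   99. ]
scene [305. 227. 322. 276.] 0.65 830 top mid z99 [600.6 -81.8  99. ]
scene [316. 204. 332. 217.] 0.48 149 top mid z99 [654.7 -18.1  99. ]
scene [328. 165. 343. 178.] 0.47 199 top mid z99 [749.1 113.   99. ]
top [303. 182. 326. 207.] 0.88 364 top mid z99 [584.7 -86.8  99. ]
top [228. 129. 251. 162.] 0.86 574 top mid z99 [702.2  63.5  99. ]
top [389. 166. 414. 190.] 0.78 379 top mid z99 [ 612.9 -267.9   99. ]
top [198. 107. 221. 138.] 0.67 562 top mid z99 [754.9 126.9  99. ]
top [345. 181. 367. 195.] 0.61 244 top mid z99 [ 583.5 -170.5   99. ]
press (array([ 649.8, -174.2,  241.8]), np.float64(1.7411387790902881))
tray (array([591.2, 218.9,  -3.5]), np.float64(4.329201817733121)) [587.4 214.2   0. ] [592.6 217.8   0. ]
tray 
[... 204 characters left out ...]
171], [655.0, 122.0]), ([190, 246], [490.0, 180.0]), ([134, 228], [533.0, 305.0])]
caddy scene [([295, 149], [725.0, 307.0]), ([354, 190], [780.0, 68.0]), ([457, 280], [824.0, -293.0]), ([428, 330], [696.0, -378.0]), ([345, 376], [511.0, -405.0]), ([251, 269], [453.0, -97.0]), ([249, 248], [471.0, -34.0]), ([281, 167], [654.0, 237.0])]
caddy top [([459, 126], [732.0, -418.0]), ([464, 154], [667.0, -422.0]), ([443, 218], [527.0, -361.0]), ([291, 250], [470.0, -35.0]), ([270, 164], [655.0, 3.0]), ([267, 121], [753.0, 6.0]), ([420, 95], [807.0, -336.0])]
garlic [395.4  13.    0. ] [387.6   5.1   0. ]
ram [353.6 170.1   0. ] [344.7 181.2   0. ]
lemon [ 372.3 -210.6    0. ] [ 362.6 -207.9    0. ]
```

View pics/a.png

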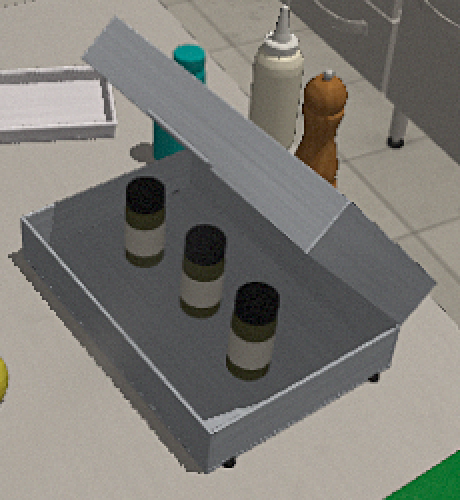

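View pics/b.png

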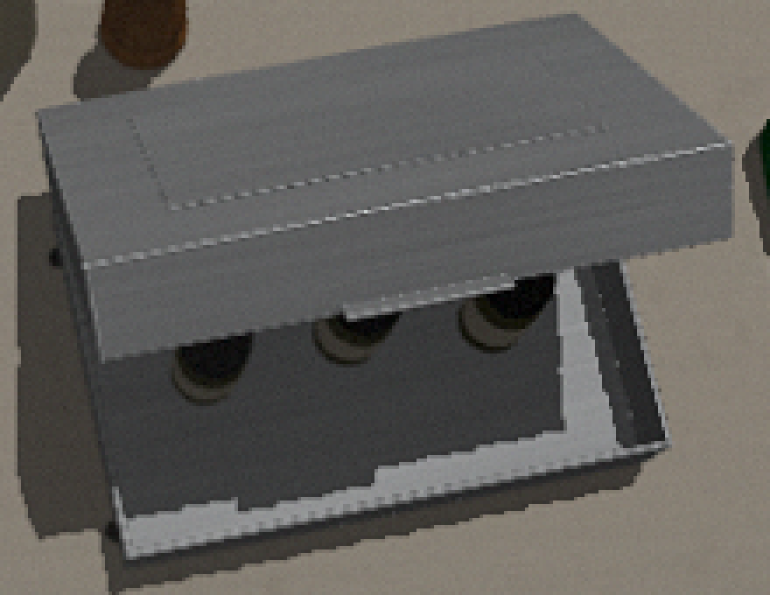

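The crops confirm it: the three brown jars with black caps stand inside the caddy under the cover, and the turquoise ones stand outside behind it. Crop corners give me good geometry for the caddy and cover.

```bash
python3 - <<'E'
from h import *
np.set_printoptions(suppress=True,precision=1)
A=lambda p:(p[0]/2+240-.25,p[1]/2+140-.25)
B=lambda p:(p[0]/3.5+255-.35,p[1]/3.5+90-.35)
prs={'FL rim':((22,218),(125,557)),'FR rim':((208,430),(667,445)),'cov TL':((118,17),(80,266)),'cov TR':((345,205),(732,145)),'lip L':((83,58),(103,358)),'lip R':((310,250),(732,240)),'back TR':((434,288),(578,14))}
for k,(a,b) in prs.items(): print(k,*tri(A(a),B(b)))
for a,b,bt in(((146,187),(145,254),None),((206,236),(201,304),None),((257,294),(249,366),None)):
    print('jar',atz('scene',A(a),99),atz('scene',A(b),4))
# tray corners
for s,t in(((295,183),(216,171)),):pass
for t in [(160,156),(216,171),(190,246),(134,228)]: print('tray',atz('top',t,22))
E
```

```text
FL rim [473.9 -34.4  57.1] 1.3462666299231143
FR rim [ 528.8 -365.3   61.5] 0.26458137876308707
cov TL [594.4 -13.4 266.1] 2.9078003234563075
cov TR [ 646.7 -348.8  266.9] 3.713028496203703
lip L [553.5 -23.2 234.1] 0.030579482408269326
lip R [ 609.2 -355.9  236.7] 5.238477985868004
back TR [ 793.7 -325.7   92.5] 4.383990027073991
jar [597.  -85.1  99. ] [597. -87.   4.]
jar [ 620.  -177.7   99. ] [ 619.2 -179.6    4. ]
jar [ 627.1 -268.3   99. ] [ 624.5 -274.5    4. ]
tray [694.3 248.7  22. ]
tray [654.6 122.5  22. ]
tray [490.  180.4  22. ]
tray [532.9 304.7  22. ]
```

```bash
cat >> h.py <<'E'
YC=0.1644; X=np.array([np.cos(YC),np.sin(YC),0]); Y=np.array([-np.sin(YC),np.cos(YC),0]); C=np.array([614.8,-181,0])
def lean(deg,yaw=YC):
    a=np.radians(deg); return R.from_matrix(np.array([[-np.cos(a),0,np.sin(a)],[0,1,0],[-np.sin(a),0,-np.cos(a)]])).__rmul__(R.from_euler('z',yaw)) if 0 else R.from_euler('z',yaw)*R.from_matrix(np.array([[-np.cos(a),0,np.sin(a)],[0,1,0],[-np.sin(a),0,-np.cos(a)]]))
def plan(wps,start=None):
    """wps: list of (pos,rot); splits so no component >118mm; prints calls"""
    o=get_obs()
    p,r=start or (np.array(o['tool_pos']),R.from_euler('xyz',o['tcp_rot']))
    for P,Q in wps:
        P=np.array(P,float);n=max(1,int(np.ceil(np.abs(r.inv().apply(P-p)).max()/112)))
        rv=(Q*r.inv()).as_rotvec();p0,r0=p,r
        for i in range(1,n+1):
            p1=p0+(P-p0)*i/n;r1=R.from_rotvec(rv*i/n)*r0
            a,b=goto(p1,r1,p,r)
            rows=max(np.linalg.norm(p1-p)/62.5,np.degrees(np.linalg.norm((r.inv()*r1).as_rotvec()))/10.7)
            print(a,b,'rows>=%.1f'%rows);p,r=p1,r1
        print('-- at',P.round(1))
J=[np.array(v) for v in((597,-86,72.),(619.5,-179,72.),(626,-271.5,72.))]
L=lean(40); TZ=L.as_matrix()[:,2]
E
python3 - <<'E'
from h import *
st=(np.array([156.035,501.294,245.541]),R.from_euler('xyz',[-np.pi,0,get_obs()['tcp_rot'][2]]))
plan([(J[0]-200*TZ+np.array([0,0,20]),L)],st)
E
```

```text
[-0.8012, -0.8125, 0.0006] [-0.0052, -0.0218, -0.0142] rows>=2.2
[-0.72, -0.8819, 0.0774] [-0.0052, -0.0218, -0.0142] rows>=2.2
[-0.6232, -0.9456, 0.1399] [-0.0052, -0.0218, -0.0142] rows>=2.2
[-0.5136, -1.0018, 0.1862] [-0.0052, -0.0218, -0.0142] rows>=2.2
[-0.3941, -1.049, 0.2151] [-0.0052, -0.0218, -0.0142] rows>=2.2
-- at [ 470.2 -107.   245.2]
```

```bash
sed -i 's#/112)))#/95)))#' h.py; python3 - <<'E'
from h import *
st=(np.array([156.035,501.294,245.541]),R.from_euler('xyz',[-np.pi,0,get_obs()['tcp_rot'][2]]))
plan([(J[0]-200*TZ+np.array([0,0,20]),L)],st)
E
```

```text
[-0.6677, -0.6771, 0.0005] [-0.0043, -0.0182, -0.0119] rows>=1.8
[-0.6122, -0.7256, 0.0546] [-0.0043, -0.0182, -0.0119] rows>=1.8
[-0.5475, -0.7709, 0.1006] [-0.0043, -0.0182, -0.0119] rows>=1.8
[-0.4748, -0.8123, 0.1376] [-0.0043, -0.0182, -0.0119] rows>=1.8
[-0.3956, -0.8489, 0.1648] [-0.0043, -0.0182, -0.0119] rows>=1.8
[-0.3112, -0.88, 0.1818] [-0.0043, -0.0182, -0.0119] rows>=1.8
-- at [ 470.2 -107.   245.2]
```

Emit:
send_rows(offset=[[-0.334,-0.3385,0],[-0.6677,-0.6771,0.0005],[-0.6677,-0.6771,0.0005],[-0.6677,-0.6771,0.0005]], delta_rot=[[-0.002,-0.009,-0.006],[-0.0043,-0.0182,-0.0119],[-0.0043,-0.0182,-0.0119],[-0.0043,-0.0182,-0.0119]], grip=0.7)

```text
time: 2.55
tool_pos: [208.6, 400.4, 246.0]
tcp_rot: [3.117, 0.115, 2.912]
contact_force: [0.0, -0.3, -0.7]
grip_width: 65.0
finger_force: 0.0
```

Emit:
send_rows(offset=[[-0.306,-0.363,0.027],[-0.6122,-0.7256,0.0546],[-0.6122,-0.7256,0.0546],[-0.6122,-0.7256,0.0546]], delta_rot=[[-0.002,-0.009,-0.006],[-0.0043,-0.0182,-0.0119],[-0.0043,-0.0182,-0.0119],[-0.0043,-0.0182,-0.0119]])

```text
time: 3.05
tool_pos: [261.1, 299.7, 245.8]
tcp_rot: [3.103, 0.232, 2.985]
contact_force: [-0.0, -0.0, 0.3]
grip_width: 64.4
finger_force: 0.0
```

Emit:
send_rows(offset=[[-0.274,-0.385,0.05],[-0.5475,-0.7709,0.1006],[-0.5475,-0.7709,0.1006],[-0.5475,-0.7709,0.1006]], delta_rot=[[-0.002,-0.009,-0.006],[-0.0043,-0.0182,-0.0119],[-0.0043,-0.0182,-0.0119],[-0.0043,-0.0182,-0.0119]])

```text
time: 3.55
tool_pos: [313.6, 198.3, 245.8]
tcp_rot: [3.097, 0.349, 3.058]
contact_force: [-0.5, -0.4, 0.5]
grip_width: 64.2
finger_force: 0.0
```

Emit:
send_rows(offset=[[-0.237,-0.406,0.069],[-0.4748,-0.8123,0.1376],[-0.4748,-0.8123,0.1376],[-0.4748,-0.8123,0.1376]], delta_rot=[[-0.002,-0.009,-0.006],[-0.0043,-0.0182,-0.0119],[-0.0043,-0.0182,-0.0119],[-0.0043,-0.0182,-0.0119]])

```text
time: 4.05
tool_pos: [366.0, 96.6, 245.5]
tcp_rot: [3.1, 0.466, 3.134]
contact_force: [-0.0, 0.4, -0.9]
grip_width: 64.0
finger_force: 0.0
```

Emit:
send_rows(offset=[[-0.198,-0.424,0.082],[-0.3956,-0.8489,0.1648],[-0.3956,-0.8489,0.1648],[-0.3956,-0.8489,0.1648]], delta_rot=[[-0.002,-0.009,-0.006],[-0.0043,-0.0182,-0.0119],[-0.0043,-0.0182,-0.0119],[-0.0043,-0.0182,-0.0119]])

```text
time: 4.55
tool_pos: [419.3, -5.8, 245.6]
tcp_rot: [3.114, 0.584, -3.067]
contact_force: [-1.1, 0.6, -0.7]
grip_width: 64.2
finger_force: 0.0
```

Emit:
send_rows(offset=[[-0.156,-0.44,0.091],[-0.3112,-0.88,0.1818],[-0.3112,-0.88,0.1818],[-0.3112,-0.88,0.1818],[-0.3112,-0.88,0.1818]], delta_rot=[[-0.002,-0.009,-0.006],[-0.0043,-0.0182,-0.0119],[-0.0043,-0.0182,-0.0119],[-0.0043,-0.0182,-0.0119],[-0.0043,-0.0182,-0.0119]])

```text
time: 5.18
tool_pos: [470.6, -104.7, 245.2]
tcp_rot: [3.14, 0.698, -2.974]
contact_force: [-0.5, 0.7, -0.5]
grip_width: 64.2
finger_force: 0.0
```

```bash
python3 - <<'E'
from h import *
o=get_obs(); print({k:np.round(v,2).tolist() for k,v in o.items()})
print(L.as_euler('xyz'))
plan([(J[0]-60*TZ,L),(J[0],L)])
E
```

```text
{'time': 5.18, 'joint_positions': [-0.7, 0.03, 2.14, 0.89, 0.68, -3.08], 'dq': [-0.0, -0.01, 0.01, 0.0, -0.0, -0.02], 'tau': [-0.5, -23.28, -22.34, 1.84, -0.27, -0.02], 'tool_pos': [470.6, -104.69, 245.18], 'tcp_rot': [3.14, 0.7, -2.97], 'contact_force': [-0.54, 0.69, -0.55], 'moment': [-0.07, 0.4, 0.03], 'finger_force': 0.0, 'grip_width': 64.22}
[-3.14159265  0.6981317  -2.97719265]
[0.0558, -0.0114, 0.6449] [0.0003, -0.0, 0.0002] rows>=1.2
[0.0559, -0.0104, 0.6449] [0.0003, -0.0, 0.0002] rows>=1.2
-- at [559.  -92.3 118. ]
[0.0, 0.0, 0.5] [0.0, 0.0, -0.0] rows>=1.0
-- at [597. -86.  72.]
```

Emit:
send_rows(offset=[[0,0,-0.1],[0,0,-0.1]], delta_rot=[[0,0,0.03],[0,0,0.03]])

```text
time: 5.42
tool_pos: [462.9, -106.6, 255.3]
tcp_rot: [2.989, 0.685, 3.068]
contact_force: [0.1, 1.3, 0.3]
grip_width: 64.2
finger_force: 0.0
```

```bash
python3 - <<'E'
from h import *
print(get_obs()['joint_positions'])
E
```

```text
[-0.7217291   0.00470579  2.13868846  0.86805848  0.71327934 -2.86976232]
```

Emit:
send_rows(offset=[[0,0,0],[0,0,0],[0,0,0],[0,0,0],[0,0,0],[0,0,0],[0,0,0],[0,0,0]], delta_rot=[[0,0,0.029],[0,0,0.058],[0,0,0.087],[0,0,0.116],[0,0,0.145],[0,0,0.174],[0,0,0.203],[0,0,0.23]])

```text
time: 6.42
tool_pos: [463.0, -106.9, 254.6]
tcp_rot: [2.444, -0.04, 1.689]
contact_force: [-1.1, -0.6, -0.6]
grip_width: 64.0
finger_force: 0.0
```

Emit:
send_rows(offset=[[0,0,0],[0,0,0],[0,0,0],[0,0,0],[0,0,0],[0,0,0],[0,0,0],[0,0,0]], delta_rot=[[0,0,0.029],[0,0,0.058],[0,0,0.087],[0,0,0.116],[0,0,0.145],[0,0,0.174],[0,0,0.203],[0,0,0.23]])

```text
time: 7.42
tool_pos: [463.0, -107.0, 254.6]
tcp_rot: [3.089, -0.697, 0.248]
contact_force: [-0.4, 0.1, -0.2]
grip_width: 64.2
finger_force: 0.0
```

```bash
cat >> h.py <<'E'
L2=L*R.from_euler('z',np.pi)
E
python3 - <<'E'
from h import *
print(get_obs()['joint_positions'],get_obs()['tool_pos'])
plan([(J[0]-60*TZ,L2),(J[0],L2)])
E
```

```text
[-0.7222197   0.00650133  2.13885975  0.86863438  0.71255827  0.02235195] [ 462.95844535 -106.96780674  254.59868978]
[-0.0567, 0.0023, 0.6961] [-0.0001, -0.0, 0.0051] rows>=1.3
[-0.0564, 0.0038, 0.6962] [-0.0001, -0.0, 0.0051] rows>=1.3
-- at [559.  -92.3 118. ]
[-0.0, -0.0, 0.5] [0.0, -0.0, 0.0] rows>=1.0
-- at [597. -86.  72.]
```

Joint 6 is now near its mid-range. Next is the approach to jar 1.

Emit:
send_rows(offset=[[-0.028,0.001,0.35],[-0.0567,0.0023,0.696],[-0.0567,0.0023,0.696],[-0.0567,0.0023,0.696]], delta_rot=[[0,0,0.0051],[0,0,0.0102],[0,0,0.0102],[0,0,0.0102]])

```text
time: 7.92
tool_pos: [510.8, -100.2, 187.1]
tcp_rot: [3.139, -0.699, 0.169]
contact_force: [-0.4, 0.4, -0.2]
grip_width: 64.1
finger_force: 0.0
```

Emit:
send_rows(offset=[[-0.0564,0.0023,0.25],[-0.0564,0.0023,0.5],[-0.0564,0.0023,0.696],[-0.0564,0.0023,0.696]], delta_rot=[[0,0,0],[0,0,0],[0,0,0],[0,0,0]])

```text
time: 8.43
tool_pos: [559.1, -93.1, 118.9]
tcp_rot: [3.14, -0.7, 0.167]
contact_force: [-0.6, -0.0, 1.0]
grip_width: 64.3
finger_force: 0.0
```

```bash
python3 - <<'E'
from h import *
o=get_obs();print(o['joint_positions'],o['tool_pos'],o['tcp_rot'],L2.as_euler('xyz'))
plan([(J[0],L2)])
save('scene','pics/s2.png',(220,130,470,390),2)
E
```

```text
[-0.52347836  0.41439339  2.12089277  1.50485852  0.42244187 -0.49108732] [559.12979664 -93.14477471 118.89525169] [ 3.13996481 -0.69989064  0.16720215] [ 3.14159265 -0.6981317   0.1644    ]
[-0.0061, -0.007, 0.5057] [-0.0, -0.0003, 0.0003] rows>=1.0
-- at [597. -86.  72.]
```

View pics/s2.png

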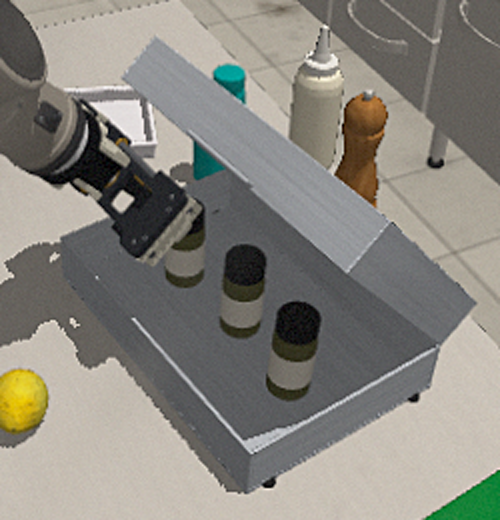

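The crop shows the gripper in front of jar 1 (185,240), clear of the cover lip and the other jars. Joint 5 is getting low (0.42 against a limit of 0.28), so I change the lean to 35° for the grasp.

```bash
cat >> h.py <<'E'
L=lean(35); TZ=L.as_matrix()[:,2]; L2=L*R.from_euler('z',np.pi)
E
python3 - <<'E'
from h import *
plan([(J[0]-50*TZ,L2),(J[0],L2)])
E
```

```text
[0.03, -0.0077, 0.0955] [0.0001, -0.0142, 0.0003] rows>=0.5
-- at [568.7 -90.7 113. ]
[-0.0, -0.0, 0.4167] [-0.0, 0.0, 0.0] rows>=0.8
-- at [597. -86.  72.]
```

Emit:
send_rows(offset=[[0.03,-0.0077,0.0955],[0.03,-0.0077,0.0955],[0.02,-0.007,0.23],[0.007,-0.007,0.37],[-0.006,-0.007,0.506],[-0.006,-0.007,0.506]], delta_rot=[[0,-0.0142,0.0003],[0,-0.0142,0.0003],[0,-0.0142,0.0003],[0,-0.0142,0.0003],[0,-0.0142,0.0003],[0,-0.0142,0.0003]])

```text
time: 9.22
tool_pos: [596.6, -86.4, 72.2]
tcp_rot: [-3.141, -0.611, 0.163]
contact_force: [-0.0, 1.1, 0.2]
grip_width: 64.1
finger_force: 0.0
```

```bash
python3 - <<'E'
from h import *
o=get_obs();print(o['joint_positions'],o['tool_pos'],o['tcp_rot'],L2.as_euler('xyz'),o['contact_force'])
E
```

```text
[-0.43503486  0.53961812  2.00298142  1.35515708  0.33710546 -0.28135572] [596.61865944 -86.39033129  72.23400702] [-3.14142443 -0.6105706   0.16333491] [ 3.14159265 -0.61086524  0.1644    ] [-0.01536616  1.1092009   0.20235781]
```

Emit:
send_rows(offset=[[0,0,0],[0,0,0],[0,0,0],[0,0,0],[0,0,0],[0,0,0]], delta_rot=[[0,0,0],[0,0,0],[0,0,0],[0,0,0],[0,0,0],[0,0,0]], grip=0)

```text
time: 9.98
tool_pos: [597.2, -86.3, 72.0]
tcp_rot: [-3.141, -0.611, 0.163]
contact_force: [-0.7, -1.0, 6.1]
grip_width: 41.8
finger_force: 29.9
```

Emit:
send_rows(offset=[[0.024,0,-0.034],[0.048,0,-0.068],[0.072,0,-0.102],[0.072,0,-0.102],[0.072,0,-0.102],[0.072,0,-0.102]], delta_rot=[[0,0,0],[0,0,0],[0,0,0],[0,0,0],[0,0,0],[0,0,0]])

```text
time: 10.72
tool_pos: [596.6, -86.0, 85.8]
tcp_rot: [-3.14, -0.609, 0.163]
contact_force: [0.0, -0.3, -0.5]
grip_width: 42.0
finger_force: 29.9
```

Emit:
send_rows(offset=[[0,0,0],[0,0,0],[0,0,0]], delta_rot=[[0,0,0],[0,0,0],[0,0,0]])

```text
time: 11.1
tool_pos: [596.8, -86.1, 86.2]
tcp_rot: [-3.141, -0.61, 0.163]
contact_force: [-0.5, -0.0, -1.1]
grip_width: 41.9
finger_force: 29.9
```

```bash
python3 - <<'E'
from h import *
o=get_obs();print({k:np.round(v,2).tolist() for k,v in o.items()})
E
```

```text
{'time': 11.1, 'joint_positions': [-0.43, 0.51, 1.99, 1.25, 0.35, -0.17], 'dq': [-0.0, -0.0, 0.0, -0.0, 0.0, -0.0], 'tau': [-0.0, -42.98, -15.62, 0.97, 0.51, 0.02], 'tool_pos': [596.79, -86.12, 86.15], 'tcp_rot': [-3.14, -0.61, 0.16], 'contact_force': [-0.51, -0.04, -1.13], 'moment': [-0.08, 0.53, 0.0], 'finger_force': 29.86, 'grip_width': 41.9}
```

Jar 1 weighs only about 0.6 N, so it is empty. I put it back and move on to jar 2.

Emit:
send_rows(offset=[[-0.024,0,0.034],[-0.048,0,0.068],[-0.06,0,0.085],[-0.072,0,0.102],[-0.072,0,0.102],[-0.072,0,0.102]], delta_rot=[[0,0,0],[0,0,0],[0,0,0],[0,0,0],[0,0,0],[0,0,0]])

```text
time: 11.85
tool_pos: [597.2, -86.2, 71.9]
tcp_rot: [-3.141, -0.611, 0.163]
contact_force: [-2.3, -0.6, 5.1]
grip_width: 41.9
finger_force: 29.9
```

Emit:
send_rows(offset=[[0,0,0],[0,0,0],[0,0,0],[0,0,0],[0,0,0],[0,0,0]], delta_rot=[[0,0,0],[0,0,0],[0,0,0],[0,0,0],[0,0,0],[0,0,0]], grip=0.7)

```text
time: 12.6
tool_pos: [596.7, -86.1, 71.1]
tcp_rot: [-3.141, -0.61, 0.163]
contact_force: [0.1, 0.0, -0.4]
grip_width: 64.4
finger_force: 0.0
```

Emit:
send_rows(offset=[[0,0,-0.2],[0,0,-0.5],[0,0,-0.8],[0,0,-0.9],[0,0,-0.9]], delta_rot=[[0,0,0],[0,0,0],[0,0,0],[0,0,0],[0,0,0]])

```text
time: 13.22
tool_pos: [535.8, -96.6, 160.7]
tcp_rot: [3.141, -0.611, 0.163]
contact_force: [0.2, 1.3, -0.5]
grip_width: 64.6
finger_force: 0.0
```

```bash
python3 - <<'E'
from h import *
o=get_obs();print({k:np.round(v,2).tolist() for k,v in o.items()})
optics.capture('scene')
for d in finder.pinpoint('jar','scene'): print(np.round(d['uv']),round(d['confidence'],2),atz('scene',d['uv'],4).round())
for d in finder.boxes_of('jar','scene'): print(np.round(d['box']),round(d['confidence'],2))
plan([(J[1]-108*TZ,L2),(J[1],L2)])
E
```

```text
{'time': 13.22, 'joint_positions': [-0.53, 0.29, 2.07, 0.95, 0.47, 0.08], 'dq': [0.01, 0.03, -0.0, 0.02, -0.01, -0.02], 'tau': [-0.12, -35.48, -18.45, 1.02, -0.07, 0.23], 'tool_pos': [535.78, -96.57, 160.72], 'tcp_rot': [3.14, -0.61, 0.16], 'contact_force': [0.17, 1.35, -0.5], 'moment': [-0.13, 0.49, 0.01], 'finger_force': 0.0, 'grip_width': 64.59}
[310. 265.] 0.9 [596. -79.   4.]
[362. 318.] 0.61 [ 627. -261.    4.]
[341. 293.] 0.57 [ 620. -183.    4.]
[326. 218.] 0.56 [700.  59.   4.]
[303. 226. 321. 275.] 0.92
[334. 254. 352. 303.] 0.77
[352. 280. 377. 332.] 0.75
[316. 206. 327. 218.] 0.74
[329. 164. 342. 183.] 0.55
[0.028, 0.398, 0.0122] [-0.0, 0.0001, -0.0001] rows>=0.8
[0.0277, 0.398, 0.0123] [-0.0, 0.0001, -0.0001] rows>=0.8
-- at [ 558.4 -189.1  160.5]
[0.0, -0.0, 0.45] [0.0, 0.0, 0.0] rows>=0.9
[0.0, 0.0, 0.45] [-0.0, -0.0, 0.0] rows>=0.9
-- at [ 619.5 -179.    72. ]
```

Emit:
send_rows(offset=[[0.028,0.4,0.012],[0.056,0.796,0.0245],[0.056,0.796,0.0245],[0.056,0.796,0.0245]], delta_rot=[[0,0,0],[0,0,0],[0,0,0],[0,0,0]])

```text
time: 13.88
tool_pos: [557.9, -188.5, 159.9]
tcp_rot: [-3.138, -0.608, 0.161]
contact_force: [-0.7, 0.4, 0.4]
grip_width: 64.3
finger_force: 0.0
```

Emit:
send_rows(offset=[[0,0,0.25],[0,0,0.5],[0,0,0.7],[0,0,0.9],[0,0,0.9]], delta_rot=[[0,0,0],[0,0,0],[0,0,0],[0,0,0],[0,0,0]])

```text
time: 14.5
tool_pos: [618.7, -176.8, 70.7]
tcp_rot: [-3.137, -0.607, 0.163]
contact_force: [-0.5, 0.6, 0.3]
grip_width: 63.9
finger_force: 0.0
```

Emit:
send_rows(offset=[[0,0,0],[0,0,0],[0,0,0],[0,0,0],[0,0,0],[0,0,0]], delta_rot=[[0,0,0],[0,0,0],[0,0,0],[0,0,0],[0,0,0],[0,0,0]], grip=0)

```text
time: 15.25
tool_pos: [619.7, -179.5, 73.5]
tcp_rot: [-3.142, -0.611, 0.163]
contact_force: [-2.1, -0.2, 6.3]
grip_width: 41.6
finger_force: 30.0
```

Emit:
send_rows(offset=[[0.024,0,-0.034],[0.048,0,-0.068],[0.072,0,-0.102],[0.072,0,-0.102],[0.072,0,-0.102],[0.072,0,-0.102]], delta_rot=[[0,0,0],[0,0,0],[0,0,0],[0,0,0],[0,0,0],[0,0,0]])

```text
time: 16.0
tool_pos: [619.3, -179.1, 87.3]
tcp_rot: [-3.14, -0.609, 0.163]
contact_force: [0.3, -0.3, -4.7]
grip_width: 41.5
finger_force: 30.0
```

Emit:
send_rows(offset=[[0,0,0],[0,0,0],[0,0,0]], delta_rot=[[0,0,0],[0,0,0],[0,0,0]])

```text
time: 16.38
tool_pos: [619.4, -179.2, 87.5]
tcp_rot: [-3.141, -0.61, 0.163]
contact_force: [-1.1, -0.4, -3.4]
grip_width: 41.5
finger_force: 30.0
```

```bash
python3 - <<'E'
from h import *
o=get_obs();print({k:np.round(v,2).tolist() for k,v in o.items()})
E
```

```text
{'time': 16.38, 'joint_positions': [-0.59, 0.57, 1.85, 1.04, 0.47, -0.07], 'dq': [0.0, -0.0, 0.0, 0.0, -0.0, -0.0], 'tau': [-0.0, -49.68, -18.47, 1.56, 0.28, 0.02], 'tool_pos': [619.4, -179.18, 87.5], 'tcp_rot': [-3.14, -0.61, 0.16], 'contact_force': [-1.14, -0.44, -3.43], 'moment': [-0.23, 0.88, -0.04], 'finger_force': 29.97, 'grip_width': 41.52}
```

Jar 2 weighs about 4 N, so it is the full one. I take it out along the tool axis.

Emit:
send_rows(offset=[[0,0,-0.2],[0,0,-0.4],[0,0,-0.6],[0,0,-0.8],[0,0,-0.95],[0,0,-0.95]], delta_rot=[[0,0,0],[0,0,0],[0,0,0],[0,0,0],[0,0,0],[0,0,0]])

```text
time: 17.12
tool_pos: [555.1, -190.4, 182.2]
tcp_rot: [3.14, -0.611, 0.163]
contact_force: [-0.5, -0.0, -3.8]
grip_width: 41.5
finger_force: 30.0
```

```bash
cat >> h.py <<'E'
T=lean(35,0.785)*R.from_euler('z',np.pi)
E
python3 - <<'E'
from h import *
o=get_obs();print({k:np.round(v,2).tolist() for k,v in o.items()})
plan([((490,-50,200),L2),((460,80,200),L2),((592,214,150),T)])
optics.capture('scene')
for d in finder.pinpoint('jar','scene'): print(np.round(d['uv']),round(d['confidence'],2),atz('scene',d['uv'],4).round())
save('scene','pics/s3.png',(180,130,470,390),2)
E
```

```text
{'time': 17.12, 'joint_positions': [-0.69, 0.34, 1.9, 0.82, 0.63, 0.11], 'dq': [0.01, 0.04, 0.01, 0.01, -0.02, -0.01], 'tau': [-0.16, -42.32, -22.02, 1.86, -0.13, 0.16], 'tool_pos': [555.05, -190.36, 182.19], 'tcp_rot': [3.14, -0.61, 0.16], 'contact_force': [-0.5, -0.04, -3.84], 'moment': [-0.16, 0.84, 0.03], 'finger_force': 29.97, 'grip_width': 41.51}
[-0.0986, -0.6209, -0.1603] [0.0001, -0.0, -0.0001] rows>=1.2
[-0.0983, -0.6211, -0.1598] [0.0001, -0.0, -0.0001] rows>=1.2
-- at [490. -50. 200.]
[-0.0284, -0.5548, -0.0199] [0.0, 0.0, 0.0] rows>=1.1
[-0.0284, -0.5548, -0.0199] [0.0, 0.0, -0.0] rows>=1.1
-- at [460.  80. 200.]
[0.3998, -0.4608, 0.5343] [0.0283, -0.0, -0.0405] rows>=1.7
[0.4903, -0.2452, 0.5976] [0.0283, 0.0, -0.0405] rows>=1.7
-- at [592. 214. 150.]
[361. 323.] 0.78 [ 619. -272.    4.]
[311. 268.] 0.54 [593. -90.   4.]
[323. 220.] 0.45 [690.  52.   4.]
```

View pics/s3.png

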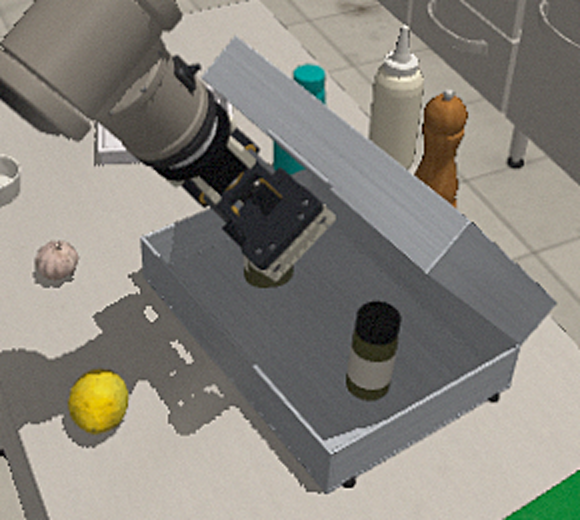

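The full jar is in the gripper (bottom visible at (270,275)), jar 3 is undisturbed, and there is clearance to the cover. Next I carry it to the tray.

Emit:
send_rows(offset=[[-0.049,-0.31,-0.08],[-0.0986,-0.621,-0.16],[-0.0986,-0.621,-0.16]], delta_rot=[[0,0,0],[0,0,0],[0,0,0]])

```text
time: 17.65
tool_pos: [521.2, -116.9, 189.0]
tcp_rot: [-3.138, -0.608, 0.164]
contact_force: [1.2, -0.2, -4.4]
grip_width: 41.6
finger_force: 30.0
```

Emit:
send_rows(offset=[[-0.049,-0.31,-0.08],[-0.0983,-0.621,-0.16],[-0.0983,-0.621,-0.16]], delta_rot=[[0,0,0],[0,0,0],[0,0,0]])

```text
time: 18.02
tool_pos: [489.1, -47.6, 198.6]
tcp_rot: [-3.139, -0.609, 0.165]
contact_force: [0.2, -0.1, -4.3]
grip_width: 41.6
finger_force: 30.0
```

Emit:
send_rows(offset=[[-0.014,-0.277,-0.01],[-0.028,-0.555,-0.02],[-0.028,-0.555,-0.02]], delta_rot=[[0,0,0],[0,0,0],[0,0,0]])

```text
time: 18.4
tool_pos: [475.0, 16.8, 198.7]
tcp_rot: [-3.14, -0.609, 0.165]
contact_force: [0.8, -0.4, -3.9]
grip_width: 41.4
finger_force: 30.0
```

Emit:
send_rows(offset=[[-0.014,-0.277,-0.01],[-0.028,-0.555,-0.02],[-0.028,-0.555,-0.02],[-0.028,-0.555,-0.02]], delta_rot=[[0,0,0],[0,0,0],[0,0,0],[0,0,0]])

```text
time: 18.9
tool_pos: [461.2, 79.8, 199.3]
tcp_rot: [-3.141, -0.61, 0.163]
contact_force: [0.2, -0.6, -4.4]
grip_width: 41.2
finger_force: 30.0
```

```bash
python3 - <<'E'
from h import *
o=get_obs();print({k:np.round(v,2).tolist() for k,v in o.items()})
plan([((592,214,150),T)])
E
```

```text
{'time': 18.9, 'joint_positions': [-0.08, 0.06, 2.22, 0.5, 0.3, 0.88], 'dq': [-0.02, -0.0, 0.0, -0.0, -0.0, 0.01], 'tau': [0.66, -25.86, -22.08, 0.63, -2.56, 0.06], 'tool_pos': [461.19, 79.83, 199.33], 'tcp_rot': [-3.14, -0.61, 0.16], 'contact_force': [0.18, -0.56, -4.44], 'moment': [-0.2, 0.87, -0.0], 'finger_force': 29.97, 'grip_width': 41.24}
[0.3973, -0.4632, 0.5286] [0.0284, 0.0001, -0.0406] rows>=1.7
[0.4886, -0.2486, 0.5927] [0.0284, 0.0001, -0.0406] rows>=1.7
-- at [592. 214. 150.]
```

Emit:
send_rows(offset=[[0,0,0],[0,0,0],[0,0,0],[0,0,0],[0,0,0],[0,0,0]], delta_rot=[[0.0135,0,-0.0195],[0.027,0,-0.039],[0.041,0,-0.058],[0.0568,0,-0.0811],[0.0568,0,-0.0811],[0.0568,0,-0.0811]])

```text
time: 19.65
tool_pos: [460.6, 79.5, 199.0]
tcp_rot: [-3.14, -0.61, 0.78]
contact_force: [0.7, 1.2, -3.7]
grip_width: 41.6
finger_force: 30.0
```

```bash
python3 - <<'E'
from h import *
o=get_obs();print({k:np.round(v,2).tolist() for k,v in o.items()})
plan([((592,214,150),T)])
optics.capture('scene')
for n in('scene','top'):
  optics.capture(n)
  for d in finder.pinpoint('tray',n): print(n,np.round(d['uv']),round(d['confidence'],2),atz(n,d['uv'],4).round())
E
```

```text
{'time': 19.65, 'joint_positions': [-0.35, 0.14, 2.13, 0.83, 0.78, -0.14], 'dq': [0.02, -0.01, 0.02, -0.0, 0.0, 0.0], 'tau': [-0.66, -28.52, -21.33, 2.39, 0.53, -0.12], 'tool_pos': [460.57, 79.54, 198.97], 'tcp_rot': [-3.14, -0.61, 0.78], 'contact_force': [0.69, 1.17, -3.7], 'moment': [-0.61, 0.57, -0.0], 'finger_force': 29.97, 'grip_width': 41.58}
[0.5252, -0.0123, 0.6159] [0.0001, 0.0001, -0.0004] rows>=1.6
[0.525, -0.0108, 0.6162] [0.0001, 0.0001, -0.0004] rows>=1.6
-- at [592. 214. 150.]
scene [262. 196.] 0.85 [590. 209.   4.]
top [175. 201.] 0.88 [594. 218.   4.]
```

Emit:
send_rows(offset=[[0.263,-0.006,0.308],[0.525,-0.012,0.616],[0.525,-0.012,0.616],[0.525,-0.012,0.616]], delta_rot=[[0,0,0],[0,0,0],[0,0,0],[0,0,0]])

```text
time: 20.4
tool_pos: [524.9, 148.6, 174.5]
tcp_rot: [-3.139, -0.61, 0.785]
contact_force: [0.2, 0.1, -4.1]
grip_width: 41.6
finger_force: 30.0
```

Emit:
send_rows(offset=[[0.263,-0.006,0.308],[0.525,-0.011,0.616],[0.525,-0.011,0.616],[0.525,-0.011,0.616],[0.525,-0.011,0.616]], delta_rot=[[0,0,0],[0,0,0],[0,0,0],[0,0,0],[0,0,0]])

```text
time: 21.02
tool_pos: [590.7, 214.4, 150.8]
tcp_rot: [-3.14, -0.61, 0.783]
contact_force: [0.2, 0.4, -3.3]
grip_width: 41.3
finger_force: 30.0
```

Emit:
send_rows(offset=[[-0.07,0,0.1],[-0.144,0,0.205],[-0.22,0,0.307],[-0.287,0,0.4095],[-0.287,0,0.4095],[-0.287,0,0.4095]], delta_rot=[[0,0,0],[0,0,0],[0,0,0],[0,0,0],[0,0,0],[0,0,0]])

```text
time: 21.78
tool_pos: [591.4, 215.0, 91.3]
tcp_rot: [-3.141, -0.611, 0.784]
contact_force: [-0.3, 0.8, -5.3]
grip_width: 41.4
finger_force: 30.0
```

```bash
python3 - <<'E'
from h import *
o=get_obs();print({k:np.round(v,2).tolist() for k,v in o.items()})
plan([((592,214,72),T)])
save('scene','pics/s4.png',(130,100,390,300),3)
E
```

```text
{'time': 21.78, 'joint_positions': [0.04, 0.55, 1.89, 1.08, 0.46, -0.11], 'dq': [0.0, -0.0, -0.0, 0.0, -0.0, -0.0], 'tau': [-0.03, -47.42, -17.72, 1.52, 0.42, 0.01], 'tool_pos': [591.39, 215.02, 91.26], 'tcp_rot': [-3.14, -0.61, 0.78], 'contact_force': [-0.3, 0.8, -5.25], 'moment': [-0.53, 0.61, -0.01], 'finger_force': 29.97, 'grip_width': 41.4}
[-0.0941, 0.0097, 0.13] [-0.0, -0.0001, -0.0001] rows>=0.3
-- at [592. 214.  72.]
```

View pics/s4.png

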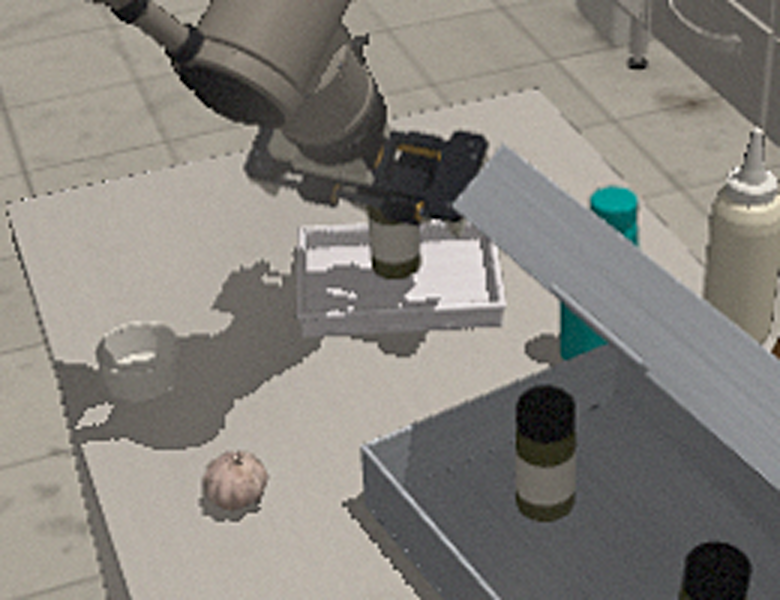

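The jar hangs upright over the middle of the tray (395,240). I lower it slowly.

Emit:
send_rows(offset=[[-0.0128,0,0.018],[-0.0255,0,0.036],[-0.038,0,0.0545],[-0.051,0,0.073],[-0.06,0,0.085],[-0.067,0,0.096],[-0.067,0,0.096]], delta_rot=[[0,0,0],[0,0,0],[0,0,0],[0,0,0],[0,0,0],[0,0,0],[0,0,0]])

```text
time: 22.7
tool_pos: [591.0, 215.5, 76.1]
tcp_rot: [-3.14, -0.61, 0.784]
contact_force: [0.1, -0.2, -4.5]
grip_width: 41.4
finger_force: 30.0
```

Emit:
send_rows(offset=[[-0.005,0,0.007],[-0.01,0,0.0135],[-0.014,0,0.02],[-0.014,0,0.02]], delta_rot=[[0,0,0],[0,0,0],[0,0,0],[0,0,0]])

```text
time: 23.2
tool_pos: [591.1, 215.6, 73.5]
tcp_rot: [-3.14, -0.611, 0.785]
contact_force: [0.6, 0.5, -2.3]
grip_width: 41.6
finger_force: 30.0
```

Emit:
send_rows(offset=[[-0.003,0,0.005],[-0.007,0,0.01],[-0.007,0,0.01]], delta_rot=[[0,0,0],[0,0,0],[0,0,0]])

```text
time: 23.58
tool_pos: [591.6, 216.0, 73.5]
tcp_rot: [-3.141, -0.613, 0.785]
contact_force: [-4.2, -0.2, 8.7]
grip_width: 41.2
finger_force: 30.0
```

Emit:
send_rows(offset=[[0,0,0],[0,0,0],[0,0,0],[0,0,0],[0,0,0]], delta_rot=[[0,0,0],[0,0,0],[0,0,0],[0,0,0],[0,0,0]], grip=0.7)

```text
time: 24.2
tool_pos: [591.0, 215.5, 71.8]
tcp_rot: [-3.14, -0.61, 0.784]
contact_force: [0.1, 0.6, -0.6]
grip_width: 64.3
finger_force: 0.0
```

Emit:
send_rows(offset=[[0,0,-0.2],[0,0,-0.5],[0,0,-0.8],[0,0,-0.95],[0,0,-0.95],[0,0,-0.95]], delta_rot=[[0,0,0],[0,0,0],[0,0,0],[0,0,0],[0,0,0],[0,0,0]])

```text
time: 24.95
tool_pos: [544.9, 169.4, 164.7]
tcp_rot: [-3.139, -0.61, 0.784]
contact_force: [-0.5, -0.1, 0.2]
grip_width: 64.4
finger_force: 0.0
```

```bash
python3 - <<'E'
from h import *
o=get_obs();print({k:np.round(v,2).tolist() for k,v in o.items()})
save('scene','pics/s5.png',(180,110,470,390),2)
for d in finder.pinpoint('jar','scene'): print(np.round(d['uv']),round(d['confidence'],2),atz('scene',d['uv'],4).round())
optics.capture('top')
for n in('scene','top'):
  for d in finder.pinpoint('cover_press',n): print(n,d['uv'],d['confidence'])
# press geometry: position/normal at angle q
for q in(0.849,.7,.5,.3,.15,0):
    u=190*np.array([-np.cos(q),np.sin(q)])+55*np.array([np.sin(q),np.cos(q)])
    P=C+X*(115+u[0]);P=np.array([P[0],P[1],60+u[1]]);print(q,P.round(1))
E
```

```text
{'time': 24.95, 'joint_positions': [-0.07, 0.34, 1.97, 0.88, 0.59, 0.03], 'dq': [0.01, 0.01, -0.0, -0.0, 0.0, 0.0], 'tau': [-0.17, -38.73, -19.42, 1.55, -0.04, 0.03], 'tool_pos': [544.91, 169.37, 164.73], 'tcp_rot': [-3.14, -0.61, 0.78], 'contact_force': [-0.53, -0.14, 0.19], 'moment': [-0.32, 0.33, 0.03], 'finger_force': 0.0, 'grip_width': 64.43}
[311. 267.] 0.9 [594. -87.   4.]
[362. 324.] 0.89 [ 619. -275.    4.]
[265. 194.] 0.79 [597. 214.   4.]
[337. 293.] 0.75 [ 611. -181.    4.]
[322. 218.] 0.62 [692.  61.   4.]
scene [359.4, 195.3] 0.8
top [369.4, 136.8] 0.76
0.849 [ 645.1 -176.   239. ]
0.7 [ 619.8 -180.2  224.5]
0.5 [ 589.8 -185.2  199.4]
0.3 [ 565.2 -189.2  168.7]
0.15 [ 551.  -191.6  142.8]
0 [ 540.8 -193.3  115. ]
```

View pics/s5.png

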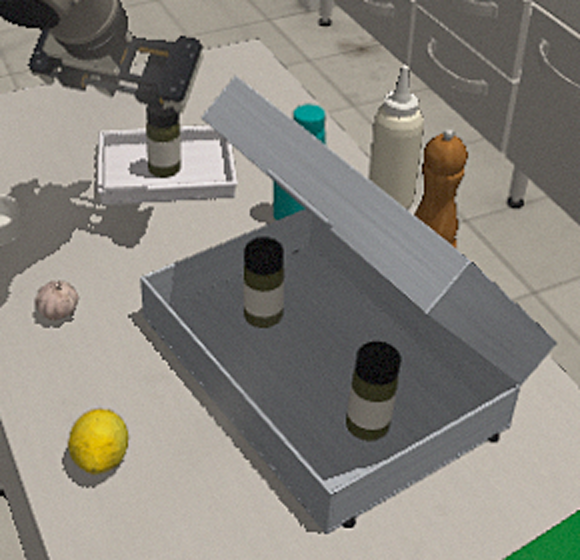

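The full jar stands in the tray at crop (165,150). Both empties stand upright in the caddy at (265,285) and (372,395). Next I close the fingers and go above the cover with the tool pointing down.

```bash
cat >> h.py <<'E'
D=lean(0)*R.from_euler('z',np.pi)
def press(q,lift=0):
    u=190*np.array([-np.cos(q),np.sin(q)])+55*np.array([np.sin(q),np.cos(q)])
    P=C+X*(115+u[0]+2.5);return np.array([P[0],P[1],60+u[1]+19+lift])
E
python3 - <<'E'
from h import *
plan([((500,80,330),D),((560,-60,335),D),(press(.849,75),D)])
E
```

```text
[0.047, 0.0866, -0.5281] [-0.0102, -0.0312, 0.0319] rows>=1.5
[-0.036, 0.1193, -0.5225] [-0.0102, -0.0312, 0.0319] rows>=1.5
[-0.1081, 0.1667, -0.4991] [-0.0102, -0.0312, 0.0319] rows>=1.5
-- at [500.  80. 330.]
[0.1512, 0.6164, -0.0208] [0.0, 0.0, -0.0] rows>=1.2
[0.1512, 0.6164, -0.0208] [0.0, 0.0, -0.0] rows>=1.2
-- at [560. -60. 335.]
[0.2813, 0.5347, 0.0085] [-0.0, -0.0, 0.0] rows>=1.2
[0.2813, 0.5347, 0.0085] [-0.0, -0.0, -0.0] rows>=1.2
-- at [ 647.6 -175.6  333. ]
```

Emit:
send_rows(offset=[[0.023,0.043,-0.264],[0.047,0.0866,-0.528],[0.047,0.0866,-0.528]], delta_rot=[[-0.005,-0.0156,0.016],[-0.0102,-0.0312,0.0319],[-0.0102,-0.0312,0.0319]], grip=0)

```text
time: 25.58
tool_pos: [530.2, 139.1, 221.4]
tcp_rot: [-3.096, -0.407, 0.559]
contact_force: [-1.5, 0.6, -0.4]
grip_width: 38.6
finger_force: 0.0
```

Emit:
send_rows(offset=[[-0.018,0.06,-0.26],[-0.036,0.1193,-0.5225],[-0.036,0.1193,-0.5225]], delta_rot=[[-0.005,-0.0156,0.016],[-0.0102,-0.0312,0.0319],[-0.0102,-0.0312,0.0319]])

```text
time: 25.95
tool_pos: [516.4, 109.9, 277.7]
tcp_rot: [-3.1, -0.207, 0.361]
contact_force: [-0.2, -0.7, -1.0]
grip_width: 8.8
finger_force: 0.0
```

Emit:
send_rows(offset=[[-0.054,0.083,-0.25],[-0.108,0.1667,-0.499],[-0.108,0.1667,-0.499],[-0.108,0.1667,-0.499]], delta_rot=[[-0.005,-0.0156,0.016],[-0.0102,-0.0312,0.0319],[-0.0102,-0.0312,0.0319],[-0.0102,-0.0312,0.0319]])

```text
time: 26.45
tool_pos: [499.4, 80.2, 328.8]
tcp_rot: [-3.141, -0.001, 0.166]
contact_force: [-0.7, 0.4, -0.9]
grip_width: 0.4
finger_force: 0.0
```

Emit:
send_rows(offset=[[0.076,0.308,-0.01],[0.151,0.616,-0.021],[0.151,0.616,-0.021]], delta_rot=[[0,0,0],[0,0,0],[0,0,0]])

```text
time: 26.82
tool_pos: [529.8, 8.3, 331.4]
tcp_rot: [-3.141, -0.0, 0.162]
contact_force: [-0.5, -0.1, -1.6]
grip_width: 0.6
finger_force: 0.0
```

Emit:
send_rows(offset=[[0.076,0.308,-0.01],[0.151,0.616,-0.021],[0.151,0.616,-0.021],[0.151,0.616,-0.021]], delta_rot=[[0,0,0],[0,0,0],[0,0,0],[0,0,0]])

```text
time: 27.32
tool_pos: [559.0, -59.0, 335.1]
tcp_rot: [-3.141, -0.001, 0.164]
contact_force: [-0.1, -0.2, -0.0]
grip_width: 0.1
finger_force: 0.0
```

```bash
python3 - <<'E'
from h import *
o=get_obs();print({k:np.round(v,2).tolist() for k,v in o.items()})
plan([(press(.849,75),D)])
E
```

```text
{'time': 27.32, 'joint_positions': [-0.24, 0.36, 1.25, 0.0, 1.53, 1.16], 'dq': [0.01, -0.01, -0.0, -0.0, 0.0, 0.0], 'tau': [-0.8, -45.67, -26.6, 0.02, -0.11, -0.01], 'tool_pos': [559.01, -58.96, 335.15], 'tcp_rot': [-3.14, -0.0, 0.16], 'contact_force': [-0.11, -0.25, -0.0], 'moment': [-0.02, 0.18, 0.04], 'finger_force': 0.0, 'grip_width': 0.06}
[0.2846, 0.5397, 0.0089] [-0.0001, -0.0001, 0.0] rows>=1.2
[0.2846, 0.5397, 0.009] [-0.0001, -0.0001, 0.0] rows>=1.2
-- at [ 647.6 -175.6  333. ]
```

Emit:
send_rows(offset=[[0.142,0.27,0.004],[0.2846,0.5397,0.009],[0.2846,0.5397,0.009]], delta_rot=[[0,0,0],[0,0,0],[0,0,0]])

```text
time: 27.7
tool_pos: [604.3, -118.5, 333.8]
tcp_rot: [-3.141, -0.001, 0.163]
contact_force: [-0.6, 0.5, 0.2]
grip_width: 0.8
finger_force: 0.0
```

Emit:
send_rows(offset=[[0.142,0.27,0.004],[0.2846,0.5397,0.009],[0.2846,0.5397,0.009],[0.2846,0.5397,0.009]], delta_rot=[[0,0,0],[0,0,0],[0,0,0],[0,0,0]])

```text
time: 28.2
tool_pos: [647.7, -175.0, 334.1]
tcp_rot: [-3.141, -0.002, 0.165]
contact_force: [-0.3, -0.7, -0.2]
grip_width: 0.2
finger_force: 0.0
```

```bash
python3 - <<'E'
from h import *
o=get_obs();print(np.round(o['joint_positions'],2),np.round(o['tool_pos'],1),o['contact_force'])
p=np.array(o['tool_pos'])
for q in(.849,.8,.75,.7,.65,.6,.55,.5,.45,.4,.35,.3,.25,.2,.15,.1,.05,.02,0,-.02):
    d=press(q);print(q,d.round(1),(D.inv().apply(d-p)/120).round(3))
E
```

```text
[-0.38  0.6   0.88  0.    1.67  1.03] [ 647.7 -175.   334.1] [-0.27463269 -0.71561216 -0.15166758]
0.849 [ 647.6 -175.6  258. ] [-0.002  0.004  0.635]
0.8 [ 639.  -177.   253.6] [-0.074  0.004  0.671]
0.75 [ 630.6 -178.4  248.8] [-0.145  0.004  0.711]
0.7 [ 622.3 -179.8  243.5] [-0.215  0.004  0.755]
0.65 [ 614.3 -181.1  237.8] [-0.282  0.004  0.803]
0.6 [ 606.7 -182.4  231.7] [-0.347  0.004  0.854]
0.55 [ 599.3 -183.6  225.2] [-0.41   0.004  0.908]
0.5 [ 592.2 -184.7  218.4] [-0.469  0.004  0.965]
0.45 [ 585.5 -185.9  211.2] [-0.526  0.004  1.025]
0.4 [ 579.2 -186.9  203.6] [-0.579  0.004  1.087]
0.35 [ 573.2 -187.9  195.8] [-0.63   0.004  1.152]
0.3 [ 567.7 -188.8  187.7] [-0.677  0.004  1.22 ]
0.25 [ 562.5 -189.7  179.3] [-0.72   0.004  1.29 ]
0.2 [ 557.8 -190.5  170.7] [-0.76   0.004  1.362]
0.15 [ 553.5 -191.2  161.8] [-0.796  0.004  1.436]
0.1 [ 549.6 -191.8  152.7] [-0.829  0.004  1.512]
0.05 [ 546.2 -192.4  143.4] [-0.858  0.004  1.589]
0.02 [ 544.4 -192.7  137.8] [-0.873  0.004  1.636]
0 [ 543.3 -192.9  134. ] [-0.883  0.004  1.668]
-0.02 [ 542.2 -193.   130.2] [-0.892  0.004  1.699]
```

Emit:
send_rows(offset=[[0,0.004,0.25],[-0.002,0.004,0.45],[-0.002,0.004,0.58],[-0.002,0.004,0.635],[-0.002,0.004,0.635]], delta_rot=[[0,0,0],[0,0,0],[0,0,0],[0,0,0],[0,0,0]])

```text
time: 28.82
tool_pos: [648.3, -176.9, 258.5]
tcp_rot: [3.141, -0.003, 0.164]
contact_force: [0.9, 0.4, 0.8]
grip_width: 0.0
finger_force: 0.2
```

Emit:
send_rows(offset=[[-0.036,0,0.018],[-0.072,0,0.036],[-0.108,0,0.056],[-0.143,0,0.076]], delta_rot=[[0,0,0],[0,0,0],[0,0,0],[0,0,0]])

```text
time: 29.32
tool_pos: [630.9, -180.3, 248.6]
tcp_rot: [3.141, -0.002, 0.163]
contact_force: [2.2, 0.0, 1.0]
grip_width: 0.5
finger_force: 0.9
```

Emit:
send_rows(offset=[[-0.07,0,0.06],[-0.137,0,0.115],[-0.202,0,0.17],[-0.265,0,0.225],[-0.324,0,0.284]], delta_rot=[[0,0,0],[0,0,0],[0,0,0],[0,0,0],[0,0,0]])

```text
time: 29.95
tool_pos: [592.4, -186.8, 214.0]
tcp_rot: [3.141, -0.002, 0.163]
contact_force: [0.5, -1.3, 2.0]
grip_width: 0.2
finger_force: 0.9
```

```bash
python3 - <<'E'
from h import *
o=get_obs();print(np.round(o['joint_positions'],2),np.round(o['tool_pos'],1),np.round(o['contact_force'],1))
save('scene','pics/s6.png',(180,60,470,350),2)
E
```

```text
[-0.43  0.54  1.29  0.    1.31  0.98] [ 592.4 -186.8  214. ] [ 0.5 -1.3  2. ]
```

View pics/s6.png

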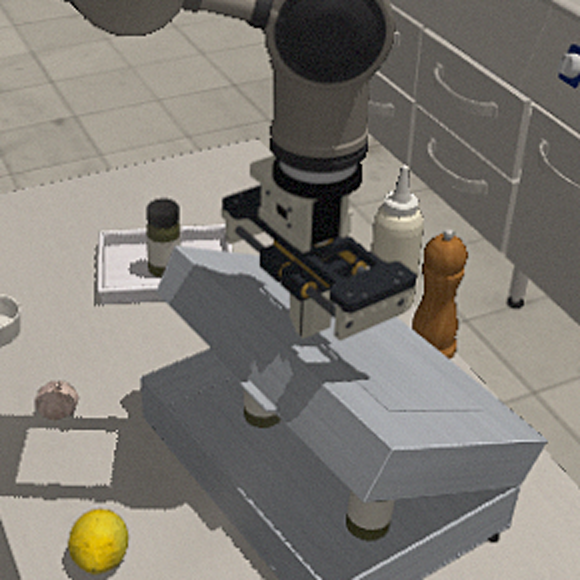

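The cover is folding down cleanly under the fingertips at crop (305,320), the jar stands in the tray, and the force is low. I keep going.

Emit:
send_rows(offset=[[-0.057,0,0.06],[-0.11,0,0.122],[-0.161,0,0.187],[-0.208,0,0.255],[-0.251,0,0.325],[-0.291,0,0.397],[-0.327,0,0.471],[-0.36,0,0.547]], delta_rot=[[0,0,0],[0,0,0],[0,0,0],[0,0,0],[0,0,0],[0,0,0],[0,0,0],[0,0,0]])

```text
time: 31.0
tool_pos: [550.1, -193.6, 148.1]
tcp_rot: [3.141, -0.002, 0.164]
contact_force: [0.9, 0.2, 1.0]
grip_width: 0.3
finger_force: 0.5
```

Emit:
send_rows(offset=[[-0.015,0,0.038],[-0.029,0,0.077],[-0.037,0,0.1],[-0.044,0,0.124],[-0.044,0,0.124]], delta_rot=[[0,0,0],[0,0,0],[0,0,0],[0,0,0],[0,0,0]])

```text
time: 31.62
tool_pos: [545.4, -194.5, 134.1]
tcp_rot: [3.141, -0.002, 0.164]
contact_force: [-1.1, 1.1, 3.6]
grip_width: 0.4
finger_force: 1.3
```

Emit:
send_rows(offset=[[0,0,0.01],[0,0,0.02],[0,0,0.03],[0,0,0.03],[0,0,0.03]], delta_rot=[[0,0,0],[0,0,0],[0,0,0],[0,0,0],[0,0,0]])

```text
time: 32.25
tool_pos: [545.4, -194.5, 133.8]
tcp_rot: [3.139, -0.004, 0.164]
contact_force: [-8.2, 3.9, 24.5]
grip_width: 0.5
finger_force: 12.6
```

Hard contact at 24 N with the position stalled at z = 133.8 (134 expected for shut): the cover is closed. I hold briefly, then retreat upwards.

Emit:
send_rows(offset=[[0,0,0],[0,0,0],[0,0,-0.05],[0,0,-0.3],[0,0,-0.7],[0,0,-1],[0,0,-1]], delta_rot=[[0,0,0],[0,0,0],[0,0,0],[0,0,0],[0,0,0],[0,0,0],[0,0,0]])

```text
time: 33.12
tool_pos: [546.3, -195.1, 253.2]
tcp_rot: [3.137, -0.007, 0.164]
contact_force: [0.1, -0.6, -0.9]
grip_width: -0.1
finger_force: 0.0
```

Emit:
send_rows(offset=[[-0.3,0,-0.4],[-0.6,0,-0.8],[-0.6,0,-0.8],[-0.6,0,-0.8]], delta_rot=[[0,0,0],[0,0,0],[0,0,0],[0,0,0]])

```text
time: 33.62
tool_pos: [473.5, -206.0, 344.8]
tcp_rot: [-3.141, -0.001, 0.163]
contact_force: [0.3, -0.2, -1.4]
grip_width: 0.7
finger_force: 0.0
```

```bash
python3 - <<'E'
from h import *
save('scene','pics/s7.png',(130,100,500,400),2)
optics.capture('top')
a=finder.pinpoint('cover_press','scene')[0]['uv'];b=finder.pinpoint('cover_press','top')[0]['uv'];print(tri(a,b),press(0,-19))
for d in finder.pinpoint('jar','scene'): print(np.round(d['uv']),round(d['confidence'],2),atz('scene',d['uv'],4).round())
E
```

```text
(array([ 545.58062929, -197.85823409,  121.40558555]), np.float64(2.2732055785676852)) [ 543.27753713 -192.86538266  115.        ]
[264. 196.] 0.93 [594. 206.   4.]
[334. 200.] 0.7 [753. 118.   4.]
[177. 225.] 0.38 [354. 177.   4.]
```

View pics/s7.png

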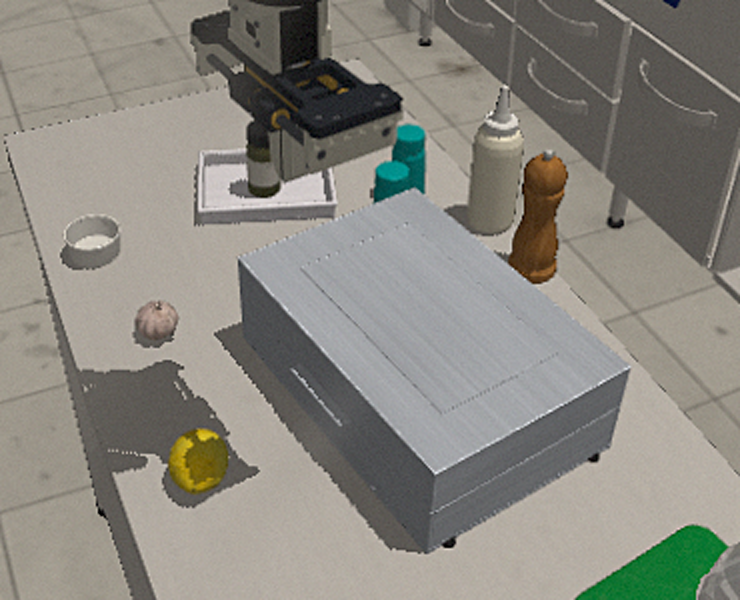

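The cover sits flush on the rim (even seam at (520,475)), the full jar stands upright in the tray (262,165), and the bystanders have not moved. Handing in.

```bash
python3 -c "
from plant import ticket
print(ticket.close_job())"
```

```text
the job is handed in; nothing more can be done
None
```

I handed the job in, and no verdict came back: the full jar (the middle one, about 4 N) stands upright in the tray, both empties were upright in the caddy when last seen before closing, the cover is pressed shut, and the garlic, ramekin and lemon look undisturbed.

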